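Light a dive mask's glass with a torch drawn from its holder

ROBOT

A 6-joint arm with a two-finger parallel gripper is mounted at the origin on the work surface. World frame = base frame: x ahead of the robot, y to its left, z up, the work surface at z = 0. Lengths are in m, angles in rad, forces in N, time in s.
With the tool pointing down it reaches from about 0.325 to 0.9 m from the base axis. Payload 6.1 kg.
Tool frame: the origin (TCP) lies on the centre line of the jaws, within the pads' length; the fingertips stand 22 mm ahead of it and the grasp point (between the pads) lies 3 mm ahead of it; z points along the fingers, y is the line along which they close (so a half turn about z gives the same grasp; the last joint's range is limited). The gripper opens to 87 mm and grips with 3 to 60 N. Pads are 19 mm wide; open, the fingers measure 117 mm over their backs; the gripper's body (75 mm by 190 mm) begins 51 mm behind the grasp point.
Start: joints at [1.166, 0.22, 1.526, -0, 1.395, -0.126], TCP at [0.172, 0.601, 0.245] pointing down, gripper open.
Joint ranges: [-2.98, 2.98], [-0.91, 2.08], [0.09, 2.57], [-1.24, 4.39], [0.2, 2.65], [-2.68, 2.68]. Speed limits (rad/s): [2.57, 2.57, 3.01, 3.14, 3.14, 3.14].

INTERFACE

Orientations are given as a rotation vector (axis times angle).
In Python, from rig import arm gives the robot as it stands. Calls block until the motion is done:
- arm.reach(position, orientation): joint-space move of the TCP to a pose.
- arm.move_linear(position, rotation=None, vel=0.15): straight line of the TCP; rotation=None keeps the orientation; vel is the mean speed in m/s.
- arm.move_joints(angles): joint-space move.
- arm.command_gripper(opening): finger opening in m; the grip force is fixed at half the most; returns when the fingers have stopped.
- arm.hold(seconds).
- arm.inverse_kinematics(position, orientation): joint angles nearest the present ones, or None.
- arm.get_state(): the state.
- arm.grab_frame(name): name is "scene" or "top" or "wrist"; returns the picture (480x640x3 uint8, blue, green, red); there is no depth.
- arm.calibration(name): a dict with "mtx" (3x3 intrinsics, pixels), "view" (4x4, takes a point from world to camera coordinates). Camera axes: x right, y down, z forward; pixel columns grow to the right and rows downward; lengths in m; the calibration is good to about 2 mm. The wrist camera is an equidistant fisheye: a pixel r from the principal point sees the ray r / f radians off the axis. A picture is of the moment at which its call begins: read the wrist's pose just before it. calibration takes no time and is no camera call; for the wrist camera it gives the pose at the moment of the call.
A pose or a line that the arm cannot do raises arm.IKError and nothing moves.
- arm.close_job(): hands the job in; it is judged then, once.
The state is a dict: "time": time; "joint_positions": joint angles; "dq": joint speeds; "tau": joint torques, N m; "position": TCP position; "ee_rot": TCP orientation; "ft_force": force on the tool from outside, world axes, zero at the start; "ft_torque": the same for the moment, N m; "finger_gap": finger opening in m; "finger_force": force on a finger pad.
Only numpy, scipy, OpenCV 4.12 (cv2) and the standard library are available. Lean on these libraries where they do the work, as an engineer would, in place of code of your own. Each camera call takes 0.05 s, during which the arm holds its last target. There are 200 camera calls.

TASK

The glass of the teal mask is to be checked for scratches in slanting light. Gently draw the taller of the two dive torches straight up out of its holder, squeezing its thin shell with no more than about 20 N, then lean it over to about 40 degrees from upright so that its lens points slantwise down at the middle of the mask's glass from about 12 cm away. Finish while still holding the torch raised and steady there; do not touch the mask and leave everything else where it is.

Things in the scene. Friction and masses are not known exactly. Their poses are not given: they have to be found in the camera images.
- torch: the taller dive torch, grey plastic with a thin shell that cracks well above 20 N; 140 mm long, 150-300 g, standing lens-down in one of the two cups. Origin: centre of the lens face; z runs from lens to tail (it shines along -z). Head 42 mm in diameter up to 32 mm, then a 34 mm diameter body from 44 mm to the flat tail at 140 mm; its lower 55 mm start inside the cup
- short_torch: the backup torch standing lens-down in the holder's other cup, not wanted: 100 mm long, same 42 mm head, 26 mm body. Origin: centre of the lens face, z up to the tail
- holder: galvanised holder fixed to the cart: dark base plate 85 x 200 x 6 mm with two upright open cups, 56 mm outer and 50 mm inner diameter, centred 55 mm either side of the origin along its y axis. Origin: centre of the underside; cup floors 11 mm and rims 66 mm above it. A torch head has 4 mm play all round
- mask: teal diving mask lying loose on its skirt with the glass up, an oval about 92 mm (x) by 186 mm (y, over the strap buckles), 55 mm high; about 300 g. A round nose pocket sticks out on the -x side to 58 mm. Origin: centre of the underside, z up
- mask_glass (a point): middle of the upper face of the mask's single glass pane, 55 mm above the mask's underside; the pane is 78 mm (x) by 148 mm (y); z up
- spray_bottle: glass spray bottle with locked nozzle, 68 mm in diameter, 188 mm tall, standing; origin: centre of the underside
- carabiner: aluminium carabiner lying flat, 90 x 56 x 10 mm; origin: centre of the underside
- mouthpiece: spare smoky grey mouthpiece lying flat, 47 x 54 x 26 mm; origin: underside, near the centre
There are look-alikes about, which are no part of the job. Leave any blue or yellow look-alike of the torch alone.

How it is judged:
On the way:
1. the torch is drawn upright out of its cup and held: lens above the cup rim, not more than 15 degrees off upright (height (world z) of torch above 0.068 m and angle between torch's own z axis and vertical below 0.26 rad and contact force between torch and the fingers above 1 N), for 0.1 s.
At the end, for the whole second after the job is handed in: Taller torch held still in the fingers, clear of holder and mask, lens over 10 cm above the cart, leaning 25-55 degrees; beam axis within 3 cm (on each cross axis) of the glass's middle, glass 7-17 cm ahead of the lens; mask within 15 mm of its start (contact force between torch and the fingers above 1 N and contact force between torch and holder below 0.2 N and contact force between torch and mask below 0.2 N and height (world z) of torch above 0.1 m and angle between torch's own z axis and vertical between 0.44 and 0.96 rad and x of mask_glass in the frame of torch between -0.03 and 0.03 m and y of mask_glass in the frame of torch between -0.03 and 0.03 m and z of mask_glass in the frame of torch between -0.17 and -0.07 m and linear speed of torch below 0.02 m/s and angular speed of torch below 0.15 rad/s and distance of mask from where it was at the start of the episode below 0.015 m and angle between mask's own z axis and vertical below 0.1 rad); the arm keeps its last pose, push and grip.
It fails at once if the torch is squeezed so hard that its shell cracks (over 30 N on each finger, 60 N summed) (contact force between torch and the fingers above 60 N).
It fails at once if the mask is touched by the robot or the torch, or is shifted (contact force between mask and the arm above 0.5 N or contact force between mask and the fingers above 0.5 N or contact force between mask and torch above 0.5 N or distance of mask from where it was at the start of the episode above 0.015 m).
It fails at once if the short torch is shifted from its place or tipped (distance of short_torch from where it was at the start of the episode above 0.02 m or angle between short_torch's own z axis and vertical above 0.4 rad).
It fails at once if the spray bottle, the carabiner or the mouthpiece is shifted or tipped (distance of any of spray_bottle, carabiner, mouthpiece from where it was at the start of the episode above 0.02 m or angle between spray_bottle's own z axis and vertical above 0.4 rad).
It also fails if it takes over 40 s, if anything falls off the work surface, if the arm or the gripper's body presses on something with over 40 N, if the wrist force passes 120 N, or if a joint passes its speed limit or range.

## Working session

There is one attempt and no reset: what is moved stays moved. The work goes in short steps, each a Python script; the robot and the scene stay as the last script left them, time stands still between calls to the robot, and variables do not carry over. Pictures are saved under pics/ and viewed, at most 10 in all, crops included, and the job is handed in when it is done.

```bash
ls; mkdir -p pics
python3 - <<'E'
from rig import arm
import cv2
for n in("scene","top"):
    cv2.imwrite(f"pics/{n}.png",arm.grab_frame(n)); c=arm.calibration(n); print(n,c["mtx"],c["view"])
print(arm.get_state())
E
```

```text
pics
scene [[541.75226014   0.         321.24616173]
 [  0.         541.75226014 243.52525156]
 [  0.           0.           1.        ]] [[-0.89290609  0.45011089  0.01090385  0.53084467]
 [ 0.34338325  0.6964499  -0.63011544 -0.16242223]
 [-0.29121581 -0.55888972 -0.77642491  1.07830947]
 [ 0.          0.          0.          1.        ]]
top [[474.29854926   0.         319.32397735]
 [  0.         474.29854926 239.14053648]
 [  0.           0.           1.        ]] [[-0.02147924 -0.99961505 -0.01756106  0.01248369]
 [-0.99912454  0.0220928  -0.03552552  0.57323133]
 [ 0.03589982  0.01678263 -0.99921446  0.78768863]
 [ 0.          0.          0.          1.        ]]
{'time': 0.1, 'joint_positions': array([ 1.16588158e+00,  2.21162675e-01,  1.52750829e+00, -7.13895211e-07,
        1.39470355e+00, -1.26081691e-01]), 'dq': array([-8.83392352e-04, -1.04467037e-03, -2.48982125e-03, -1.01691519e-03,
       -5.36727987e-05,  1.53862838e-03]), 'tau': array([ 1.93232292e-03, -4.95939767e+01, -3.88520229e+01,  7.03112665e-02,
        5.14995866e-02, -6.14767032e-05]), 'position': array([0.17180445, 0.60037362, 0.24353094]), 'ee_rot': array([-4.36507215e-01, -3.11064710e+00,  2.70076990e-03]), 'ft_force': array([3.25696567e-04, 1.05792390e+00, 1.25239110e-01]), 'ft_torque': array([ 0.01973842, -0.0514999 , -0.01113268]), 'finger_force': 0.0, 'finger_gap': 0.08733731730559159}
```

View pics/scene.png

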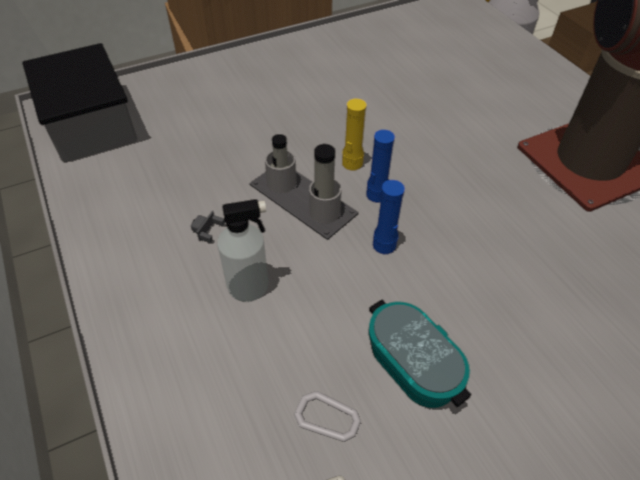

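View pics/top.png

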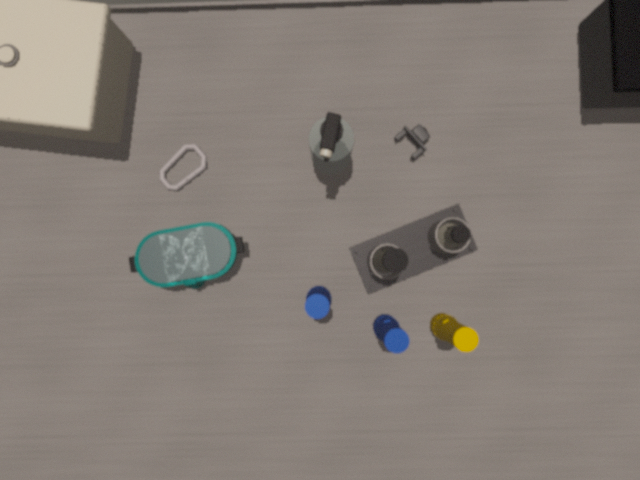

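The grey torches are the tall one at scene (325,155) / top (393,262) and the short one at scene (280,150) / top (457,235). The look-alikes are blue at scene (382,140) and (392,190), top (318,305) and (395,340), and yellow at scene (356,110), top (465,340). By the description I want the tall grey one in the nearer cup. The mask is at top (185,255). Next I'll measure and take a close crop.

View pics/crop.png

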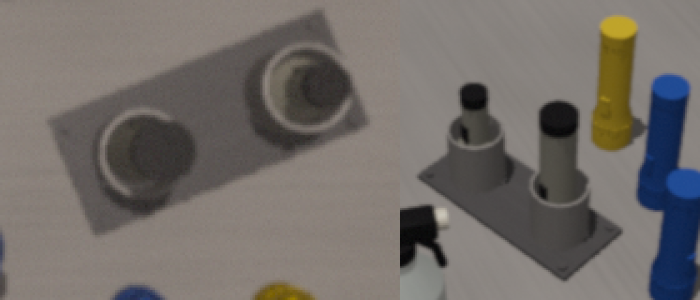

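The crop confirms the tall grey torch with its black cap. Its tail is at top (395.6,260.4) and scene (324.8,150). The rims are at top (387,261) and (453,235).

Run:
```python
from h import *
from scipy.spatial.transform import Rotation as R
np.set_printoptions(precision=4,suppress=True)
print("tail",tri("top",(395.6,260.4),"scene",(324.8,150.0)), onz("top",(395.6,260.4),.151), onz("scene",(324.8,150),.151))
c1,c2=onz("top",(387.2,261.2),.066),onz("top",(453.2,234.8),.066)
print("rims",c1,c2,np.linalg.norm(c1-c2))
pc=[(50,122),(322,10),(370,123),(95,235)]
pc=[onz("top",(330+a/2.5,200+b/2.5),.006) for a,b in pc]; print("plate",np.mean(pc,0),[np.linalg.norm(pc[i]-pc[i-1]) for i in range(4)])
h=np.mean(pc,0); y=pc[1]-pc[0]; y/=np.linalg.norm(y); print("ydir",y,"cups",h+.055*y,h-.055*y)
# mask: teal outline near glass height
for n in("top","scene"):
    I=cv2.imread(f"pics/{n}.png"); m=cv2.inRange(cv2.cvtColor(I,cv2.COLOR_BGR2HSV),(80,120,50),(95,255,255))
    c,hh=cv2.findContours(m,cv2.RETR_CCOMP,cv2.CHAIN_APPROX_NONE)
    ho=max((c[i] for i in range(len(c)) if hh[0][i][3]>=0),key=cv2.contourArea)
    r=cv2.minAreaRect(ho); b=[onz(n,p,.055) for p in cv2.boxPoints(r)]
    print(n,"glass",r,np.mean(b,0),np.linalg.norm(b[0]-b[1]),np.linalg.norm(b[1]-b[2]),b[1]-b[0],b[2]-b[1])
print("buckles mid",(onz("top",(133,264),.03)+onz("top",(240,245),.03))/2)
# blue/yellow top heights via tail centres
for a,b in(((318,306),(392.5,187)),((397,341),(383.5,136)),((466,340),(356.5,104))): print("decoy",*tri("top",a,"scene",b))
print("bottle",tri("top",(333,122),"scene",(240,211)), onz("scene",(247,288),0))
```

```text
tail (array([ 0.5365, -0.1065,  0.1532]), np.float64(0.00034423640228678384)) [ 0.5366 -0.107   0.151 ] [ 0.5352 -0.1087  0.151 ]
rims [ 0.5346 -0.106   0.066 ] [ 0.5735 -0.2096  0.066 ] 0.11068821951126753
plate [ 0.5535 -0.1585  0.006 ] [np.float64(0.08173767132938603), np.float64(0.19849779642356427), np.float64(0.08243878608474474), np.float64(0.19955416521723138)]
ydir [ 0.3606 -0.9327  0.    ] cups [ 0.5733 -0.2098  0.006 ] [ 0.5336 -0.1072  0.006 ]
top glass ((184.3071746826172, 254.07420349121094), (52.64141082763672, 95.51580047607422), 78.95905303955078) [0.5528 0.2151 0.055 ] 0.1530738198233902 0.08397865830308143 [ 0.0259 -0.1509  0.    ] [-0.0826 -0.0149  0.    ]
scene glass ((418.99072265625, 348.0089416503906), (107.5653076171875, 53.44844055175781), 46.041622161865234) [0.553  0.2146 0.055 ] 0.08828121286652041 0.154262130672602 [-0.0831 -0.0298  0.    ] [-0.0236  0.1525  0.    ]
buckles mid [0.5522 0.2191 0.03  ]
decoy [0.4749 0.0017 0.1404] 0.00019585193178347485
decoy [ 0.4247 -0.1077  0.1401] 0.0010774850988093522
decoy [ 0.4241 -0.2029  0.141 ] 4.2967702109698814e-05
bottle (array([ 0.7171, -0.0213,  0.1821]), np.float64(0.012428897635923142)) [ 0.7202 -0.0183  0.    ]
```

```bash
cat >> h.py <<'E'
from scipy.spatial.transform import Rotation as Rot
T=np.array([.5358,-.107,0]); G=np.array([.553,.215,.055]); L=.102+.003
def Rtool(zt,yaw):   # tool z = -zt (torch axis), closing line yawed about it
    zt=zt/np.linalg.norm(zt); x=np.array([np.cos(yaw),np.sin(yaw),0]); y=x-zt*(x@zt); y/=np.linalg.norm(y)
    return Rot.from_matrix(np.c_[np.cross(y,-zt),y,-zt])
def final(az,yaw,tilt=np.radians(40),dist=.12):
    z=np.array([np.sin(tilt)*np.cos(az),np.sin(tilt)*np.sin(az),np.cos(tilt)])
    return G+z*(dist+L), Rtool(z,yaw).as_rotvec()
E
python3 - <<'E'
from h import *
np.set_printoptions(precision=2,suppress=True)
up=np.array([0,0,1.])
for yaw in np.radians([-60,-30,0,20,45,120,150,180,200,225]):
    q=arm.inverse_kinematics(T+[0,0,.011+L],Rtool(up,yaw).as_rotvec()); q2=arm.inverse_kinematics(T+[0,0,.2+L],Rtool(up,yaw).as_rotvec())
    print(np.degrees(yaw).round(),q,None if q2 is None else "ok")
for az in np.radians([150,180,200,225,250,270]):
  for yaw in np.radians([-60,0,20,60,90,120,180,200,240]):
    q=arm.inverse_kinematics(*final(az,yaw))
    if q is not None: print("F",np.degrees([az,yaw]).round(),q)
E
```

```text
-60.0 [-0.34  0.16  1.85 -0.    1.13  0.71] ok
-30.0 [-0.34  0.16  1.85  0.    1.13  0.18] ok
0.0 [-0.34  0.16  1.85 -0.    1.13 -0.34] ok
20.0 [-0.34  0.16  1.85 -0.    1.13 -0.69] ok
45.0 [-0.34  0.16  1.85 -0.    1.13 -1.13] ok
120.0 [-0.34  0.16  1.85 -0.    1.13 -2.44] ok
150.0 None None
180.0 None None
200.0 [-0.34  0.16  1.85 -0.    1.13  2.45] ok
225.0 [-0.34  0.16  1.85 -0.    1.13  2.01] ok
F [150. -60.] [ 0.83 -0.08  2.03 -0.76  1.15  2.31]
F [150.   0.] [ 0.83 -0.08  2.03 -0.76  1.15  1.01]
F [150.  20.] [ 0.83 -0.08  2.03 -0.76  1.15  0.66]
F [150.  60.] [ 0.83 -0.08  2.03 -0.76  1.15  0.09]
F [150.  90.] [ 0.83 -0.08  2.03 -0.76  1.15 -0.33]
F [150. 120.] [ 0.83 -0.08  2.03 -0.76  1.15 -0.84]
F [150. 180.] [ 0.83 -0.08  2.03 -0.76  1.15 -2.13]
F [150. 200.] [ 0.83 -0.08  2.03 -0.76  1.15 -2.48]
F [180. -60.] [ 0.55 -0.61  2.41 -0.49  0.78  1.95]
F [180.   0.] [ 0.55 -0.61  2.41 -0.49  0.78  0.8 ]
F [180.  20.] [ 0.55 -0.61  2.41 -0.49  0.78  0.36]
F [180.  60.] [ 0.55 -0.61  2.41 -0.49  0.78 -0.36]
F [180.  90.] [ 0.55 -0.61  2.41 -0.49  0.78 -0.77]
F [180. 120.] [ 0.55
[... 995 characters left out ...]
 2.06  0.72  1.34 -0.88]
F [250.  60.] [-0.44 -0.12  2.06  0.72  1.34 -1.65]
F [250.  90.] [-0.44 -0.12  2.06  0.72  1.34 -2.32]
F [250. 180.] [-0.44 -0.12  2.06  0.72  1.34  2.56]
F [250. 200.] [-0.44 -0.12  2.06  0.72  1.34  2.26]
F [250. 240.] [-0.44 -0.12  2.06  0.72  1.34  1.49]
F [270. -60.] [-0.38  0.17  1.76  0.64  1.52  0.41]
F [270.   0.] [-0.38  0.17  1.76  0.64  1.52 -0.52]
F [270.  20.] [-0.38  0.17  1.76  0.64  1.52 -0.79]
F [270.  60.] [-0.38  0.17  1.76  0.64  1.52 -1.44]
F [270.  90.] [-0.38  0.17  1.76  0.64  1.52 -2.09]
F [270. 180.] [-0.38  0.17  1.76  0.64  1.52  2.62]
F [270. 200.] [-0.38  0.17  1.76  0.64  1.52  2.35]
F [270. 240.] [-0.38  0.17  1.76  0.64  1.52  1.7 ]
```

Run:
```python
from h import *
np.set_printoptions(precision=4,suppress=True)
yaw=np.radians(-100); up=np.array([0,0,1.]); r=Rtool(up,yaw).as_rotvec()
arm.reach(T+[0,0,.275],r)
arm.command_gripper(.060)
arm.move_linear(T+[0,0,.011+L],vel=.12)
s=arm.get_state(); print(s["time"],s["position"],s["ft_force"])
for g in np.r_[.040,.037,.036,.0355,np.arange(.035,.0305,-.0005)]:
    arm.command_gripper(g); s=arm.get_state(); print(round(s["time"],2),round(g,4),s["finger_gap"],s["finger_force"],s["ft_force"])
    if s["finger_force"]>9: break
cv2.imwrite("pics/g.png",arm.grab_frame("scene")[60:300,180:500])
```

```text
5.1583 [ 0.5365 -0.1072  0.1169] [ 0.2028 -0.2529  0.7245]
5.83 0.04 0.03967291572882023 0.0 [-0.0806  0.319  -0.309 ]
6.19 0.037 0.03688691459325098 0.0 [-0.2159 -0.2058 -0.4648]
6.42 0.036 0.03613132065527009 0.0 [ 0.7246  0.1784 -0.3329]
6.64 0.0355 0.035235499158808706 0.0 [-0.0998 -0.5608 -0.2373]
6.86 0.035 0.034966394164944146 0.0 [ 0.0328  0.1818 -0.0303]
7.08 0.0345 0.0344874449845902 0.0 [ 0.2789 -0.3842 -1.1694]
7.29 0.034 0.033943018016437905 0.05758382272006202 [-0.7525  0.1588 -0.2189]
7.51 0.0335 0.033731418984453865 0.21166635677218437 [ 0.5601 -0.0211  0.5627]
7.72 0.033 0.0332869782221234 6.358380900055636 [ 0.5975 -2.105   0.001 ]
7.94 0.0325 0.03302404662068927 19.373552184551954 [-0.4431 -0.6806  0.4005]
```

View pics/g.png

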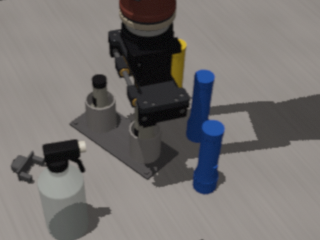

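The fingers are around the tall torch's body, just above the cup at crop (148,120). The squeeze is 19 N, so I'll ease it slightly and then lift.

Run:
```python
from h import *
np.set_printoptions(precision=4,suppress=True)
def p(t):
    s=arm.get_state(); print(t,round(s["time"],2),s["position"],s["finger_gap"],s["finger_force"],s["ft_force"])
arm.command_gripper(.0327); arm.hold(.2); p("ease")
arm.move_linear(T+[0,0,.025+L],vel=.05); p("14mm")
arm.move_linear(T+[0,0,.21+L],vel=.1); arm.hold(.3); p("up")
for n in("scene","top"): cv2.imwrite(f"pics/up_{n}.png",arm.grab_frame(n))
I=cv2.imread("pics/up_scene.png")[0:260,180:500];J=cv2.imread("pics/up_top.png")[130:390,250:570]
cv2.imwrite("pics/up.png",np.hstack([I,J]))
```

```text
ease 8.41 [ 0.5358 -0.1071  0.116 ] 0.032786469458535195 14.22441549017094 [ 0.0772 -1.3001  1.547 ]
14mm 8.84 [ 0.5361 -0.1069  0.1304] 0.03315408810087158 14.113340496551245 [ 0.4781  0.3257 -1.5055]
up 11.14 [ 0.5358 -0.107   0.3149] 0.0331174309485925 14.113618552219123 [-0.8285 -0.7718 -2.2899]
```

View pics/up.png

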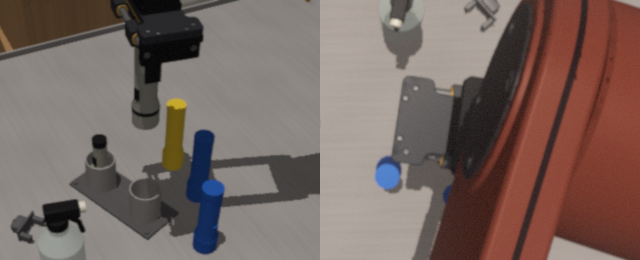

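The torch hangs upright, clear of the empty cup at crop (145,200), with its lens at crop (146,122). Next I'll carry it over and lean it.

Run:
```python
from h import *
np.set_printoptions(precision=4,suppress=True)
def p(t):
    s=arm.get_state(); print(t,round(s["time"],2),s["position"],s["ee_rot"],s["finger_gap"],s["finger_force"],s["ft_force"])
P,r=final(np.radians(260),np.radians(-100)); print(P,r)
arm.move_linear([P[0],P[1],.315],vel=.12); p("over")
arm.move_linear(P+[0,0,.05],r,vel=.04); p("tilt")
arm.move_linear(P,vel=.05); arm.hold(.5); p("final")
cv2.imwrite("pics/f_scene.png",arm.grab_frame("scene"))
cv2.imwrite("pics/f_wrist.png",arm.grab_frame("wrist"))
c=arm.calibration("scene")
for q in (G+(P-G)/np.linalg.norm(P-G)*d for d in(0,.12,.152)):
    v=c["mtx"]@(c["view"]@np.r_[q,1])[:3]; print(v[:2]/v[2])
```

```text
[0.5279 0.0726 0.2274] [-2.4357  0.2131 -0.0776]
over 12.89 [0.528 0.072 0.315] [ 3.1293 -0.2751 -0.0001] 0.0329930059203228 14.113351330161095 [-0.2794  0.2725 -2.2095]
tilt 13.98 [0.5283 0.0724 0.278 ] [-2.4371  0.2127 -0.079 ] 0.0328334760295355 14.332971135154366 [ 0.0473 -0.6448 -1.974 ]
final 15.63 [0.5279 0.0726 0.2274] [-2.4357  0.2131 -0.0775] 0.03307292681114902 14.333895205054432 [-0.2908 -0.7012 -1.808 ]
[417.7912 345.8927]
[405.3344 263.6702]
[401.867  240.7827]
```

View pics/f_scene.png

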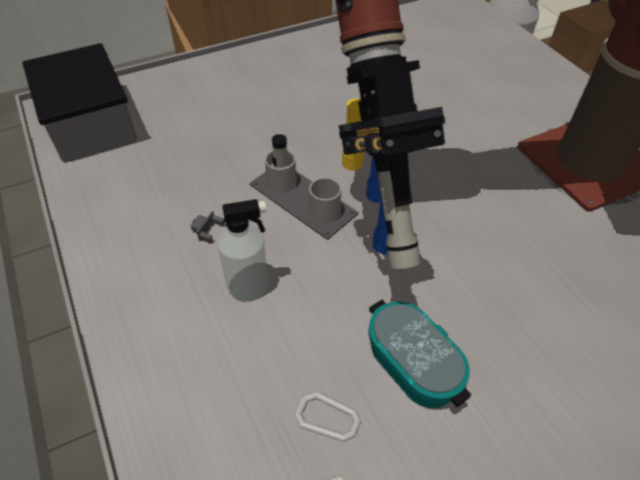

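View pics/f_wrist.png

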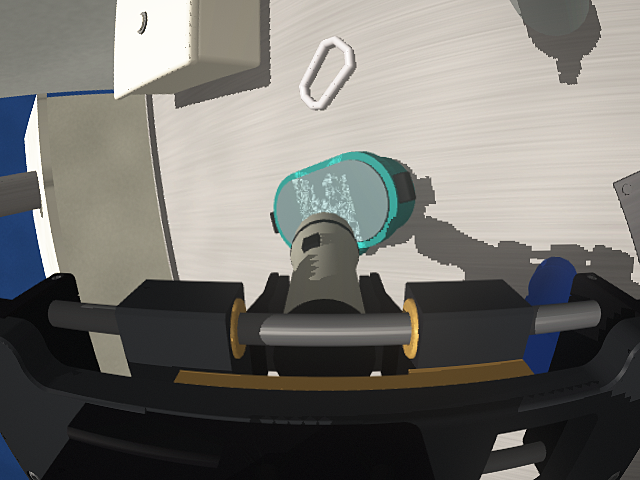

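In the scene view the lens is at about (404,263), against (405,264) predicted. The torch axis lines up with the glass middle at (418,346), and the wrist view shows the torch straight between the fingers and pointing at the glass. The mask and the other objects have not moved.

```bash
python3 -c "
from rig import arm
print(arm.close_job())"
```

```text
the job is handed in; nothing more can be done
None
```

I handed the job in with the tall grey torch held steady at about 14 N, leaning 40° with its lens about 12 cm from the middle of the mask's glass, and nothing else visibly moved; the hand-in returned no verdict.

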